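# Queue the capacitors, then hold the sprung hood just short of balance

### The job

Slide the three standing black capacitors into the aluminium feed lane, without lifting or tipping them, so that they stand upright in single file, closed up against the lane's red end stop. Then lift the test box's sprung hood by its black bar until it is past its balance point, but do not let it spring fully open, and ease it back to just below the balance point, with its red pointer in the green band. Finish while still holding the hood steady there, so that the box stays open for loading, and leave the part box, the solder spool and the power brick where they are.

Things in the scene. Friction and masses are not known exactly. Their poses are not given: they have to be found in the camera images.
- cap_a_center (a point): black upright capacitor, a cylinder 18 mm in diameter and 32 mm tall, about 15 g, standing on the bench; the point is its centre, 16 mm above its underside; its z axis points up. The three capacitors are alike
- cap_b_center (a point): black upright capacitor, a cylinder 18 mm in diameter and 32 mm tall, about 15 g, standing on the bench; the point is its centre, 16 mm above its underside; its z axis points up. The three capacitors are alike
- cap_c_center (a point): black upright capacitor, a cylinder 18 mm in diameter and 32 mm tall, about 15 g, standing on the bench; the point is its centre, 16 mm above its underside; its z axis points up. The three capacitors are alike
- test_box: fixed grey test box with a blue-framed clear hood, 150 mm deep (x) by 170 mm wide (y) by 65 mm tall; origin at the centre of its underside, on the bench. Axes: x away from the robot, y to its left, z up. The feed lane on its left is part of it and runs along y. A curved scale (white, green, orange) stands along its right side, up to 165 mm high; its green band shows where to hold the hood
- lane_stop (a point): middle of the face of the red end stop (10 mm high), on the bench; axes as test_box. From here along +y run two aluminium rails 24 mm apart inside, 6 mm wide, 8 mm high, straight for 85 mm, then flaring over 35 mm to a wider mouth. The floor is the bench. Capacitors go in at the mouth, towards -y; home, their centres are 9, 27 and 45 mm from the stop. The box wall is 65 mm beyond the stop
- hood (a joint): hood angle in rad: 0 closed, grows as the front edge rises, fully open at a stop at 1.5. Balance point 1.00: below it the hood falls shut by itself, above it it springs open by itself. Lifting takes about 1.3 N at the bar when closed, less and less up to balance; above balance it pulls open with up to 1.3 N. Green band 0.75 to 0.93
- hood_bar (a point): centre of the hood's handle, a round black bar 12 mm thick along the box's y, held by arms 110 mm apart at its ends, with 44 mm clear between it and the box front; 69 mm above the bench when closed. It moves on an arc of 200 mm radius about hood_hinge, up and away from the robot; pinched from above, it can turn between the fingers all the way
- hood_hinge (a point): middle of the hood's hinge axis (along the box's y), at the far upper edge of the box, 65 mm above the bench; axes as test_box
- part_box: bystander: small white closed part box, 39x55x30 mm; origin at the centre of its underside
- spool: bystander: blue solder spool standing on its flange, 64 mm in diameter, 39 mm tall; origin at the centre of its underside
- brick: bystander: black power brick, 44x99x30 mm; origin at the centre of its underside

How it is judged:
On the way, in this order (a step that is already met when the one before it is completed fails the run):
1. all three capacitors stand in single file in the lane, closed up against the stop, hood still shut (y of cap_a_center in the frame of lane_stop between 0.005 and 0.06 m and x of cap_a_center in the frame of lane_stop between -0.006 and 0.006 m and angle between each of cap_a_center, cap_b_center, cap_c_center's own z axis and vertical below 0.15 rad and height (world z) of each of cap_a_center, cap_b_center, cap_c_center below 0.02 m and y of cap_b_center in the frame of lane_stop between 0.005 and 0.06 m and x of cap_b_center in the frame of lane_stop between -0.006 and 0.006 m and y of cap_c_center in the frame of lane_stop between 0.005 and 0.06 m and x of cap_c_center in the frame of lane_stop between -0.006 and 0.006 m and value of joint hood below 0.1 rad), for 0.2 s.
2. the hood is held past its balance point (value of joint hood above 1.06 rad and contact force between the fingers and hood above 0.1 N), for 0.1 s.
At the end, for the whole second after the job is handed in: The hood is held still by the fingers (over 0.1 N) at 0.72 to 0.96 rad, below its balance point of 1.00; the three capacitors stand upright in the lane, each centre within 6 mm of the lane's middle line and within 60 mm of the stop (value of joint hood between 0.72 and 0.96 rad and velocity of joint hood between -0.05 and 0.05 rad/s and contact force between the fingers and hood above 0.1 N and y of cap_a_center in the frame of lane_stop between 0.005 and 0.06 m and x of cap_a_center in the frame of lane_stop between -0.006 and 0.006 m and angle between each of cap_a_center, cap_b_center, cap_c_center's own z axis and vertical below 0.15 rad and height (world z) of each of cap_a_center, cap_b_center, cap_c_center below 0.02 m and y of cap_b_center in the frame of lane_stop between 0.005 and 0.06 m and x of cap_b_center in the frame of lane_stop between -0.006 and 0.006 m and y of cap_c_center in the frame of lane_stop between 0.005 and 0.06 m and x of cap_c_center in the frame of lane_stop between -0.006 and 0.006 m); the arm keeps its last pose, push and grip.
It fails at once if a capacitor is tipped (over 0.5 rad) or lifted off the bench (over 12 mm) (angle between any of cap_a_center, cap_b_center, cap_c_center's own z axis and vertical above 0.5 rad or height (world z) of any of cap_a_center, cap_b_center, cap_c_center above 0.028 m).
It fails at once if the hood springs fully open (beyond 1.40 rad) (value of joint hood above 1.4 rad).
It fails at once if the part box, spool or power brick is moved by more than 20 mm (distance of any of part_box, spool, brick from where it was at the start of the episode above 0.02 m).
It also fails if it takes over 72 s, if anything falls off the work surface, if the arm or the gripper's body presses on something with over 40 N, if the wrist force passes 120 N, or if a joint passes its speed limit or range.

### The arm

A 6-joint arm with a two-finger parallel gripper is mounted at the origin on a cart in front of the work surface, level with it; the furniture and walls round the work are solid. World frame = base frame: x ahead of the robot, y to its left, z up, the work surface at z = 0. Lengths are in m, angles in rad, forces in N, time in s.
With the tool pointing down it reaches from about 0.325 to 0.85 m from the base axis. Payload 4.4 kg.
Tool frame: the origin (TCP) lies midway between the tips of the shut fingers; the grasp point (between the pads) lies 19 mm behind it; z points along the fingers, x is the direction in which the jaws open and shut, and the axes are right-handed (so a half turn about z gives the same grasp; the last joint's range is limited). The gripper opens to 94 mm and grips with 3 to 60 N. Pads are 16 mm wide; open, the fingers measure 119 mm over their backs; the gripper's body (75 mm by 177 mm) begins 78 mm behind the grasp point.
Start: joints at [1.065, 0.207, 1.542, -0, 1.393, -0.15], TCP at [0.2, 0.539, 0.205] pointing down, gripper open.
Joint ranges: [-2.73, 2.73], [-0.86, 2.22], [0.23, 2.46], [-1.11, 4.25], [0.08, 2.63], [-2.82, 2.82]. Speed limits (rad/s): [2.79, 2.79, 3.14, 3.14, 3.14, 3.14].

### API

Orientations are given as a unit quaternion [w, x, y, z].
In Python, from plant import readout, viewer, env, outline_of gives the robot as it stands. The module is installed in compiled form; this text tells all that it offers.
- The arm moves only by the tool drive_tool, never from a script. Its argument "steps" is a list of rows, each a list of 7 numbers: the shift along the tool's x, y, z in units of 50 mm (1.0 is 50 mm), then the turn, a rotation vector about the tool's x, y, z in units of 6 degrees (1.0 is 6 degrees), then the closure in counts, from 0 (fully open) to 255 (shut). In form: [[dx, dy, dz, rx, ry, rz, jaw], ...]. A call has 1 to 12 rows; each row shifts and turns the commanded pose from where the row before left it, along the tool's axes as they then stand; what a row does not reach is not made up. A row lasts 1/10 s, in which the tool goes at most 50 mm and 8.59 degrees, less where a joint would pass 70% of its speed; a pose out of reach is approached as far as the arm can. A call is refused whole if a number of a shift passes 1 or a number of a turn 1, either way. A call with a gripper value outside its range is refused whole. The fingers move at their own pace and stop on an object; the grip force is fixed at half the most. Time passes only in rows, so rows that do not move let the fingers close. It gives the time, the measured TCP pose, the force and the opening at its end, in the units of the state.
- readout.get_state(): the state, without advancing time (a new reading comes with each control period).
- viewer.capture(name): name is "scene" or "top" or "wrist"; returns the picture (384x512x3 uint8, red, green, blue); there is no depth.
- viewer.camera_info(name): a dict with "camera_matrix" (3x3 intrinsics, pixels), "extrinsics" (4x4, takes a point from world to camera coordinates). Camera axes: x right, y down, z forward; pixel columns grow to the right and rows downward; lengths in m; the calibration is good to about 2 mm. A picture is of the moment at which its call begins: read the wrist's pose just before it. camera_info takes no time and is no camera call; for the wrist camera it gives the pose at the moment of the call.
- env.hand_in(): hands the job in, once; it reports no verdict.
Trained networks look in the newest picture that a camera, given by its name, has taken for a name from the list of things; names that differ only in an ending like _2 or _b are one class to them, and where a whole thing is asked for, a point or a joint stands for the part that bears it (a point fixed in the world has none). Each returns a list of dicts, best first, with "confidence" (0 to 1); they miss things now and then, are a little off and sometimes report something else, mostly with a low value. They report only what shows in the picture. A call takes as long as a camera call.
- outline_of(camera, label): "pixels" (384x512 bool, what is visible of it) and "pixel" ([column, row] in pixels, amid what is visible of it).
The state is a dict: "time": time; "joint_positions": joint angles; "joint_velocities": joint speeds; "joint_efforts": joint torques, N m; "position": TCP position; "tcp_rot": TCP orientation; "contact_force": force on the tool from outside, world axes, zero at the start; "ft_torque": the same for the moment, N m; "opening": opening from 0.0 (shut) to 1.0 (fully open).
Only numpy, scipy, OpenCV 4.12 (cv2) and the standard library are available. Lean on these libraries where they do the work, as an engineer would, in place of code of your own. Each camera call takes 0.05 s, during which the arm holds its last target.

## Working session

There is one attempt and no reset: what is moved stays moved. The work goes in short steps, Python scripts to look and compute and a tool call to move; the robot and the scene stay as the last step left them, time stands still between calls to the robot, and variables do not carry over. Pictures are saved under pics/ and viewed, and the job is handed in when it is done.

Besides the shell and the picture viewer there is one more tool, called after ">>>" by a JSON object that holds its "fn" and its "kwargs", one argument or row to a line. drive_tool: Moves the arm, as the interface text tells. Its arguments: {"type":"object","properties":{"steps":{"type":"array"}},"required":["steps"]}

```bash
mkdir -p pics; cat > h.py <<'E'
import numpy as np, cv2
from plant import readout, viewer, env, outline_of
def snap(cam,name):
    im=viewer.capture(cam); cv2.imwrite(f'pics/{name}.png',cv2.cvtColor(im,cv2.COLOR_RGB2BGR)); return im
def onplane(cam,px,z):
    i=viewer.camera_info(cam);K=np.array(i['camera_matrix']);E=np.array(i['extrinsics'])
    R=E[:3,:3];t=E[:3,3];c=-R.T@t
    d=R.T@np.linalg.inv(K)@np.array([px[0],px[1],1.])
    return c+d*(z-c[2])/d[2]
def proj(cam,p):
    i=viewer.camera_info(cam);K=np.array(i['camera_matrix']);E=np.array(i['extrinsics'])
    q=K@(E[:3,:3]@np.array(p)+E[:3,3]);return q[:2]/q[2]
def st():
    s=readout.get_state()
    for k in ('time','position','tcp_rot','contact_force','opening','joint_positions'): print(k,np.round(s[k],4))
    return s
E
python3 - <<'E'
from h import *
np.set_printoptions(precision=4,suppress=True)
st()
for c in('scene','top','wrist'):
    snap(c,c+'0')
    print(c,viewer.camera_info(c))
for l in ['cap_a_center','test_box','hood_bar','part_box','spool','brick']:
  for c in ('top',):
    for d in outline_of(c,l): print(c,l,round(d['confidence'],2),d['pixel'],d['pixels'].sum(),onplane(c,d['pixel'],0.016))
st()
E
```

```text
time 0.0
position [0.1999 0.5383 0.2043]
tcp_rot [ 0.0005  0.8211  0.5708 -0.001 ]
contact_force [-0.4424 -0.2563 -0.0438]
opening 0.9992
joint_positions [ 1.0645  0.2074  1.543   0.      1.3935 -0.1505]
scene {'camera_matrix': array([[465.0408,   0.    , 251.8833],
       [  0.    , 465.0408, 193.5631],
       [  0.    ,   0.    ,   1.    ]]), 'extrinsics': array([[ 0.7724, -0.635 ,  0.0115, -0.4332],
       [-0.4762, -0.5911, -0.6511,  0.2949],
       [ 0.4202,  0.4974, -0.7589,  1.2183],
       [ 0.    ,  0.    ,  0.    ,  1.    ]])}
top {'camera_matrix': array([[417.7033,   0.    , 259.3824],
       [  0.    , 417.7033, 191.5127],
       [  0.    ,   0.    ,   1.    ]]), 'extrinsics': array([[-0.0299, -0.9995,  0.0073,  0.0012],
       [-0.9913,  0.0287, -0.1281,  0.5315],
       [ 0.1278, -0.011 , -0.9917,  1.3055],
       [ 0.    ,  0.    ,  0.    ,  1.    ]])}
wrist {'camera_matrix': array([[270.9461,   0.    , 253.3947],
       [  0.    , 270.9461, 192.1914],
       [  0.    ,   0.    ,   1.    ]]), 'extrinsics': array([[ 0.3483,  0.9374, -0.0022, -0.5745],
       [ 0.9098, -0.3375,  0.2417, -0.0249],
       [ 0.2258, -0.0862, -0.9704,  0.3921],
       [ 0.    ,  0.    ,  0.    ,  1.    ]])}
top cap_a_center 0.66 [304.9, 164.7] 2933 [ 0.618  -0.1666  0.016 ]
top test_box 0.96 [304.1, 165.1] 3474 [ 0.6168 -0.1639  0.016 ]
top part_box 0.53 [233.3, 242.9] 218 [0.3704 0.0737 0.016 ]
top spool 0.77 [389.6, 199.5] 394 [ 0.4953 -0.437   0.016 ]
top brick 0.57 [137.9, 143.6] 437 [0.7043 0.3805 0.016 ]
time 0.45
position [0.2003 0.5389 0.2053]
tcp_rot [ 0.      0.8211  0.5708 -0.0001]
contact_force [ 0.78   -0.5938 -0.3044]
opening 0.9985
joint_positions [ 1.0645  0.2067  1.5416  0.      1.3935 -0.1505]
```

```bash
python3 - <<'E'
import cv2
a=cv2.imread('pics/top0.png');cv2.imwrite('pics/top0c.png',cv2.resize(a[90:290,100:420],None,fx=2.5,fy=2.5,interpolation=cv2.INTER_CUBIC))
E
```

```text
(no output)
```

View pics/scene0.png

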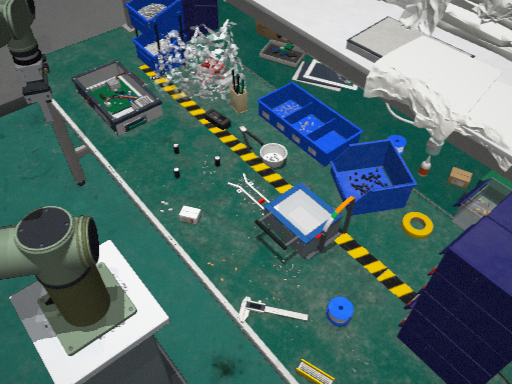

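View pics/top0c.png

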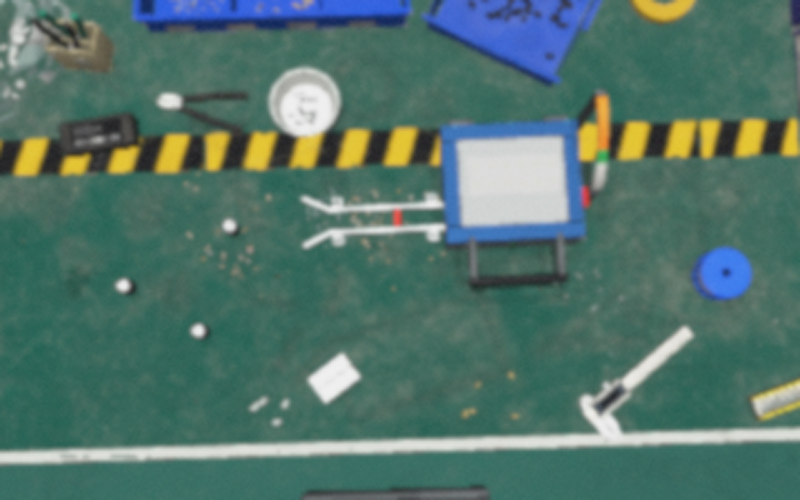

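View pics/wrist0.png

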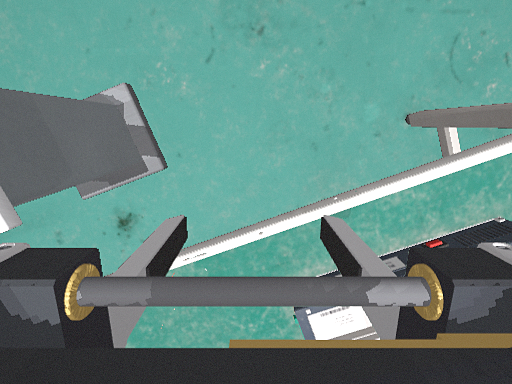

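The scene shows the three capacitors left of the part box. In the top crop their pale tops are at about (230,227), (124,286) and (199,331), the red stop is at (397,217) and the hood bar at (517,281). I'll get coarse positions from these first.

```bash
python3 - <<'E'
from h import *
np.set_printoptions(precision=4,suppress=True)
f=lambda x,y:(100+x/2.5-.3,90+y/2.5-.3)
for n,p,z in [('c1',(230,227),.032),('c2',(124,286),.032),('c3',(199,331),.032),('stopL face',(393,217),.01),('rail far in',(335,208),.008),('rail near in',(335,231),.008),('railfarbox',(443,204),.008),('railnearbox',(443,228),.008),('mouth far',(303,198),.008),('mouth near',(303,246),.008),('barL',(472,284),.075),('barR',(565,281),.075),('box far L',(444,123),.07),('box nearL',(446,240),.07),('box nearR',(583,236),.07),('brickR',(135,135),.03),('brickbot',(100,152),.03),('partbox',(335,378),.03)]:
    print(n,onplane('top',f(*p),z))
E
```

```text
c1 [0.5737 0.2023 0.032 ]
c2 [0.5013 0.3382 0.032 ]
c3 [0.441  0.2428 0.032 ]
stopL face [ 0.5843 -0.0081  0.01  ]
rail far in [0.5988 0.0678 0.008 ]
rail near in [0.5683 0.0685 0.008 ]
railfarbox [ 0.6001 -0.0744  0.008 ]
railnearbox [ 0.5682 -0.0733  0.008 ]
mouth far [0.6134 0.1096 0.008 ]
mouth near [0.5496 0.1108 0.008 ]
barL [ 0.4867 -0.1031  0.075 ]
barR [ 0.487  -0.2187  0.075 ]
box far L [ 0.6934 -0.0759  0.07  ]
box nearL [ 0.5434 -0.0731  0.07  ]
box nearR [ 0.5435 -0.2449  0.07  ]
brickR [0.6989 0.3251 0.03  ]
brickbot [0.6775 0.3705 0.03  ]
partbox [0.3766 0.0715 0.03  ]
```

>>> {"fn": "drive_tool", "kwargs": {
  "steps": [
    [-0.37,0.94,0,0,0,0,0],
    [-0.37,0.94,0,0,0,0,0],
    [-0.37,0.94,0,0,0,0,0],
    [-0.37,0.94,0,0,0,0,0],
    [-0.37,0.94,0,0,0,0,0],
    [-0.37,0.94,0,0,0,0,0],
    [-0.37,0.94,0,0,0,0,0],
    [-0.37,0.94,0,0,0,0,0]
  ]
}}

```text
time: 1.25
position: [0.4995, 0.2705, 0.2057]
tcp_rot: [0.0, 0.821, 0.571, 0.0]
contact_force: [0.5, 0.2, -0.1]
opening: 1.0
```

>>> {"fn": "drive_tool", "kwargs": {
  "steps": [
    [0,0,0,0,0,1,0],
    [0,0,0,0,0,1,0],
    [0,0,0,0,0,1,0],
    [0,0,0,0,0,1,0],
    [0,0,0,0,0,1,0],
    [0,0,0,0,0,1,0],
    [0,0,0,0,0,1,0],
    [0,0,0,0,0,1,0],
    [0,0,0,0,0,1,0],
    [0,0,0,0,0,1,0],
    [0,0,0,0,0,1,0],
    [0,0,0,0,0,0.6,0]
  ]
}}

```text
time: 2.45
position: [0.4982, 0.272, 0.2055]
tcp_rot: [-0.0, 1.0, -0.002, 0.0]
contact_force: [-0.1, -1.9, 0.5]
opening: 1.001
```

>>> {"fn": "drive_tool", "kwargs": {
  "steps": [
    [0,0,0,0,0,0,0]
  ]
}}

```text
time: 2.55
position: [0.4982, 0.272, 0.2055]
tcp_rot: [-0.0, 1.0, 0.0, 0.0]
contact_force: [-0.1, 1.0, 0.3]
opening: 1.002
```

```bash
python3 - <<'E'
from h import *
np.set_printoptions(precision=4,suppress=True)
st()
snap('wrist','w1')
for l in ['cap_a_center','part_box','brick']:
    for d in outline_of('wrist',l): print(l,round(d['confidence'],2),d['pixel'],d['pixels'].sum(),onplane('wrist',d['pixel'],0.016))
E
```

```text
time 2.55
position [0.4982 0.272  0.2055]
tcp_rot [-0.      1.      0.0002  0.    ]
contact_force [-0.0645  0.9724  0.3306]
opening 1.0017
joint_positions [ 0.3473  0.1909  1.56   -0.      1.3905  0.3469]
cap_a_center 0.58 [309.6, 223.5] 200 [0.5793 0.2036 0.016 ]
part_box 0.73 [178.0, 315.6] 429 [0.3781 0.0478 0.016 ]
brick 0.85 [412.7, 95.2] 3571 [0.7033 0.3797 0.016 ]
```

View pics/w1.png

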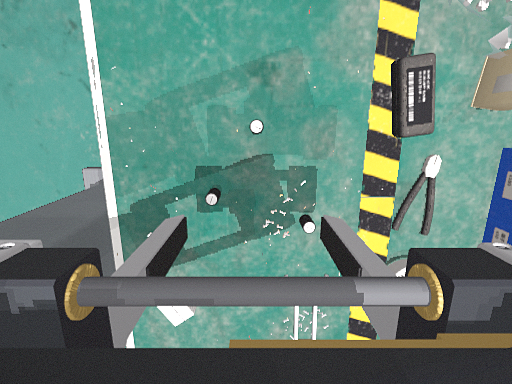

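The wrist picture shows the cap tops at (256,126), (211,199) and (309,227), the brick at (413,95), and the lane mouth between the fingers at (305,320).

```bash
cat >> h.py <<'E'
def disc(im,p,r=11,thr=190):
    x,y=int(p[0]),int(p[1]); s=im[y-r:y+r+1,x-r:x+r+1].min(axis=2)
    n,l,stt,c=cv2.connectedComponentsWithStats((s>thr).astype(np.uint8))
    k=1+np.argmax(stt[1:,4]); return c[k]+[x-r,y-r],stt[k]
E
python3 - <<'E'
from h import *
np.set_printoptions(precision=4,suppress=True)
im=cv2.cvtColor(cv2.imread('pics/w1.png'),cv2.COLOR_BGR2RGB)
for p in [(256,126),(211,199),(309,227)]:
    c,s=disc(im,p); print(c,s,onplane('wrist',c,.032))
a=cv2.imread('pics/w1.png')[100:340,180:340];cv2.imwrite('pics/w1c.png',cv2.resize(a,None,fx=2.5,fy=2.5,interpolation=cv2.INTER_CUBIC))
E
```

```text
[256.0431 125.931 ] [  6   5  12  13 116] [0.501 0.341 0.032]
[211.2169 198.7229] [ 6  6 11 11 83] [0.4406 0.245  0.032 ]
[308.9789 227.0947] [ 6  6 11 11 95] [0.5752 0.2043 0.032 ]
```

View pics/w1c.png

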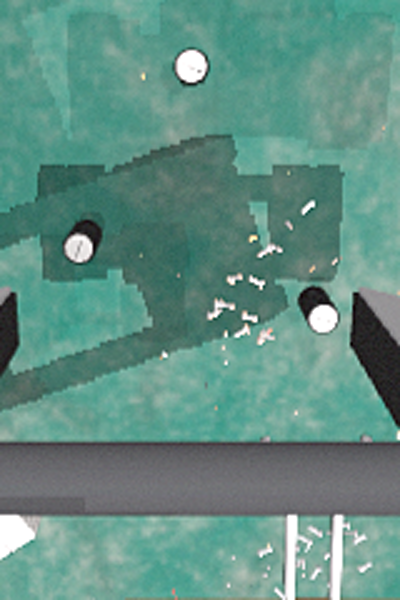

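>>> {"fn": "drive_tool", "kwargs": {
  "steps": [
    [0.15,0.92,0,0,0,0,0],
    [0.15,0.92,0,0,0,0,0],
    [0.15,0.92,0,0,0,0,0],
    [0.15,0.92,0,0,0,0,0],
    [0.15,0.92,0,0,0,0,0],
    [0.15,0.92,0,0,0,0,0],
    [0.15,0.92,0,0,0,0,0],
    [0,0,0,0,0,0,0]
  ]
}}

```text
time: 3.55
position: [0.5515, -0.0555, 0.2056]
tcp_rot: [0.001, 1.0, -0.003, 0.0]
contact_force: [0.4, 1.7, -0.0]
opening: 1.0
```

```bash
python3 - <<'E'
from h import *
np.set_printoptions(precision=4,suppress=True)
st()
snap('wrist','w2')
np.save('w2E.npy',viewer.camera_info('wrist')['extrinsics'])
a=cv2.imread('pics/w2.png')[90:290,160:420];cv2.imwrite('pics/w2c.png',cv2.resize(a,None,fx=3,fy=3,interpolation=cv2.INTER_CUBIC))
E
```

```text
time 3.55
position [ 0.5515 -0.0555  0.2056]
tcp_rot [ 0.0012  1.     -0.003   0.0005]
contact_force [ 0.356   1.6619 -0.0259]
opening 1.0001
joint_positions [-0.2552  0.1619  1.5937 -0.0021  1.3845 -0.2489]
```

View pics/w2c.png

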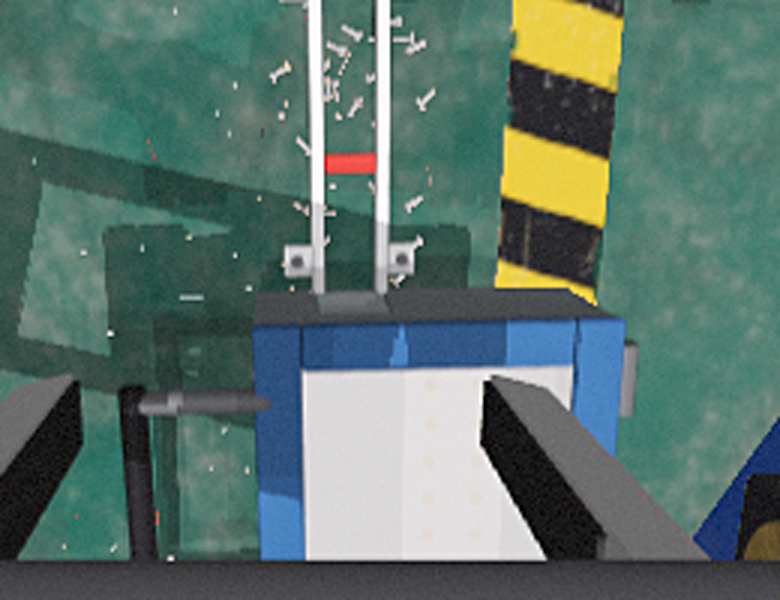

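The crop shows the lane with its red stop at crop (351,162), the rails at columns 318 and 383, and the bar's left end at (133,390).

```bash
python3 - <<'E'
from h import *
np.set_printoptions(precision=4,suppress=True)
im=cv2.imread('pics/w2.png').astype(int)
# refine rail edges per row
for r in range(2,165,12):
    g=im[r,240:310].min(axis=1); e=np.where(g>170)[0]+240
    print(r,e.tolist()[:30])
red=(im[:,:,2]>150)&(im[:,:,1]<90)&(im[:,:,0]<90)
ys,xs=np.where(red[100:170,250:300]); print('red',xs.min()+250,xs.max()+250,ys.min()+100,ys.max()+100,len(xs))
g=lambda x,y:(160+x/3-.33,90+y/3-.33)
for n,p,z in [('barL in',(150,392),.069),('bar mid lower',(144,550),.075),('bar',(133,390),.075),('box nearL',(254,323),.07),('box farL',(624,320),.07)]:
    print(n,onplane('wrist',g(*p),z))
E
```

```text
2 []
14 []
26 []
38 []
50 [251, 252, 253, 254, 255, 291, 296, 297, 298, 299, 300, 301]
62 [256, 257, 258, 259, 260, 284, 288, 291, 292, 293, 294, 295]
74 [262, 263, 264, 265, 266, 277, 278, 285, 286, 287, 288, 289, 290]
86 [253, 254, 255, 256, 257, 258, 259, 260, 261, 262, 263, 264, 265, 266, 268, 269, 270, 280, 281, 282, 283, 284, 286, 287, 288, 289, 290, 291, 292, 293]
98 [263, 264, 265, 266, 286, 287, 288, 289, 292, 293]
110 [263, 264, 265, 266, 269, 275, 286, 287, 288, 289]
122 [263, 264, 265, 266, 267, 268, 269, 270, 272, 286, 287, 288, 289, 302, 303]
134 [264, 265, 266, 267, 286, 287, 288, 289]
146 [264, 265, 266, 267, 286, 287, 288, 289]
158 [258, 259, 264, 265, 266, 267, 285, 286, 287, 288, 289, 295, 296, 297, 298]
red 268 284 141 147 107
barL in [ 0.4962 -0.097   0.069 ]
bar mid lower [ 0.4916 -0.1661  0.075 ]
bar [ 0.4904 -0.0939  0.075 ]
box nearL [ 0.5396 -0.0673  0.07  ]
box farL [ 0.6885 -0.0667  0.07  ]
```

View pics/w2.png

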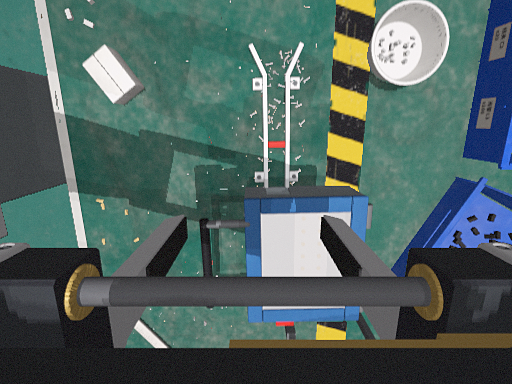

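```bash
python3 - <<'E'
from h import *
np.set_printoptions(precision=4,suppress=True)
for p in [(273.5,50+0),(276,98),(276,110),(276.5,134),(276.5,146),(276.5,158)]: print(p,onplane('wrist',p,.008))
print('widths',onplane('wrist',(264.5,98),.008),onplane('wrist',(287.5,98),.008),onplane('wrist',(253,50),.008),onplane('wrist',(298.5,50),.008))
print('stop',onplane('wrist',(276.5,140.5),.01))
E
```

```text
(273.5, 50) [0.5768 0.1098 0.008 ]
(276, 98) [0.5809 0.0519 0.008 ]
(276, 110) [0.5811 0.0367 0.008 ]
(276.5, 134) [0.5823 0.0053 0.008 ]
(276.5, 146) [ 0.5826 -0.0109  0.008 ]
(276.5, 158) [ 0.5829 -0.0275  0.008 ]
widths [0.5657 0.0519 0.008 ] [0.5961 0.0518 0.008 ] [0.5507 0.1099 0.008 ] [0.6086 0.1096 0.008 ]
stop [ 0.5823 -0.0034  0.01  ]
```

>>> {"fn": "drive_tool", "kwargs": {
  "steps": [
    [0.08,-0.866,0,0,0,0,0],
    [0.08,-0.866,0,0,0,0,0],
    [0.08,-0.866,0,0,0,0,0],
    [0.08,-0.866,0,0,0,0,0],
    [0.08,-0.866,0,0,0,0,0],
    [0.08,-0.866,0,0,0,0,0],
    [0,0,0,0,0,0,0],
    [0,0,0.8,0,0,0,0],
    [0,0,0.8,0,0,0,0],
    [0,0,0.8,0,0,0,0],
    [0,0,0.6,0,0,0,0],
    [0,0,0,0,0,0,0]
  ]
}}

```text
time: 4.8
position: [0.5691, 0.209, 0.05]
tcp_rot: [0.001, 1.0, 0.001, -0.006]
contact_force: [-1.4, 0.1, -0.5]
opening: 1.002
```

```bash
python3 - <<'E'
from h import *
st();snap('wrist','w3')
E
```

```text
time 4.8
position [0.5691 0.209  0.05  ]
tcp_rot [ 1.3e-03  1.0e+00  7.0e-04 -5.9e-03]
contact_force [-1.4449  0.1006 -0.4527]
opening 1.0021
joint_positions [ 2.0930e-01  4.4340e-01  1.5771e+00 -1.0000e-04  1.1331e+00  2.0810e-01]
```

View pics/w3.png

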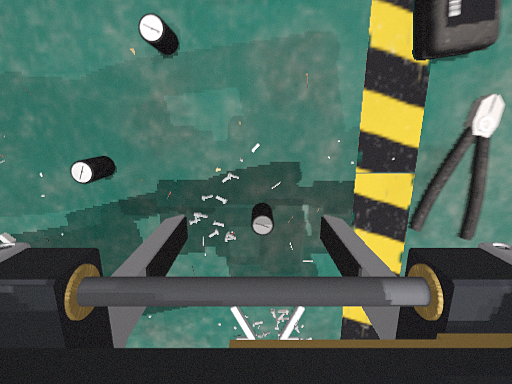

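>>> {"fn": "drive_tool", "kwargs": {
  "steps": [
    [0,0,0,0,0,0,0]
  ]
}}

```text
time: 4.95
position: [0.5758, 0.2102, 0.0572]
tcp_rot: [-0.0, 1.0, 0.0, 0.001]
contact_force: [-0.2, 0.4, 0.3]
opening: 0.999
```

```bash
python3 - <<'E'
from h import *
np.set_printoptions(precision=4,suppress=True)
st();im=snap('wrist','w4')
for p,t in [((262,227),120),((82,172),150),((151,28),150)]:
    c,s=disc(im,p,r=16,thr=t); print(c,s,onplane('wrist',c,.032))
E
```

```text
time 4.95
position [0.5758 0.2102 0.0572]
tcp_rot [-0.0003  1.      0.0004  0.0012]
contact_force [-0.2351  0.3778  0.3187]
opening 0.9994
joint_positions [ 0.209   0.4371  1.5688 -0.      1.1332  0.2083]
[253.4918 222.8279] [  0   3  17  18 244] [0.5764 0.204  0.032 ]
[ 76.7738 172.5279] [  1   7  20  20 305] [0.4402 0.2452 0.032 ]
[144.4819  33.1422] [  0   9  21  24 415] [0.5016 0.3419 0.032 ]
```

>>> {"fn": "drive_tool", "kwargs": {
  "steps": [
    [0,0.12,0.3,0,0,0,0],
    [0,0,0.3,0,0,0,0],
    [0,0,0.28,0,0,0,0],
    [0,0,0,0,0,0,60],
    [0,0,0,0,0,0,120],
    [0,0,0,0,0,0,170],
    [0,0,0,0,0,0,190],
    [0,0,0,0,0,0,200]
  ]
}}

```text
time: 5.8
position: [0.5753, 0.204, 0.0121]
tcp_rot: [-0.0, 1.0, 0.0, 0.001]
contact_force: [-0.5, 1.1, 0.6]
opening: 0.61
```

>>> {"fn": "drive_tool", "kwargs": {
  "steps": [
    [0,0,0,0,0,0,255],
    [0,0,0,0,0,0,255],
    [0,0,0,0,0,0,255]
  ]
}}

```text
time: 6.1
position: [0.5747, 0.2039, 0.0116]
tcp_rot: [-0.0, 1.0, 0.0, 0.0]
contact_force: [-0.1, -0.2, -0.5]
opening: 0.356
```

```bash
python3 - <<'E'
from h import *
st();snap('wrist','w5')
E
```

```text
time 6.1
position [0.5747 0.2039 0.0116]
tcp_rot [-0.e+00  1.e+00  2.e-04  1.e-04]
contact_force [-0.1478 -0.2252 -0.4972]
opening 0.3563
joint_positions [0.199  0.4958 1.5939 0.     1.0516 0.1987]
```

View pics/w5.png

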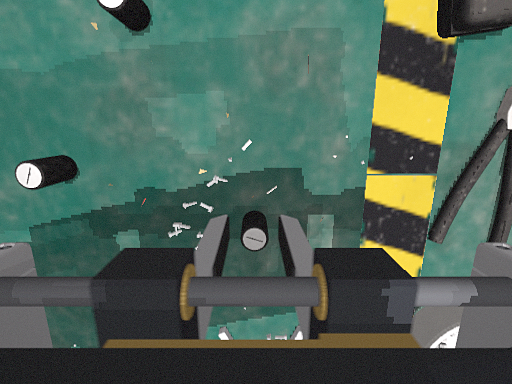

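>>> {"fn": "drive_tool", "kwargs": {
  "steps": [
    [0,0,0,0,0,0,255],
    [0,0,0,0,0,0,255],
    [0,0,0,0,0,0,255],
    [0,0,0,0,0,0,255]
  ]
}}

```text
time: 6.55
position: [0.5747, 0.2038, 0.0114]
tcp_rot: [0.0, 1.0, 0.0, -0.0]
contact_force: [-0.2, -0.0, 0.3]
opening: 0.187
```

```bash
python3 - <<'E'
from h import *
st();snap('wrist','w6')
E
```

```text
time 6.55
position [0.5747 0.2038 0.0114]
tcp_rot [ 0.e+00  1.e+00  1.e-04 -0.e+00]
contact_force [-0.1856 -0.0414  0.3255]
opening 0.1867
joint_positions [ 0.199   0.4961  1.5939 -0.      1.0516  0.1987]
```

View pics/w6.png

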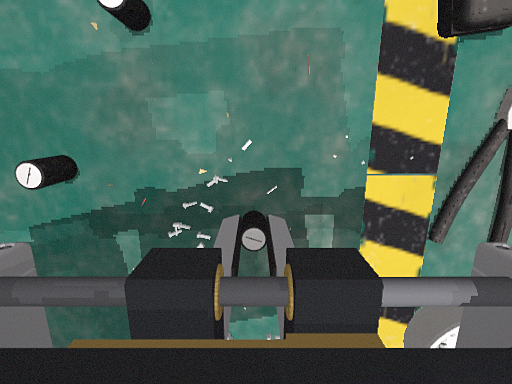

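>>> {"fn": "drive_tool", "kwargs": {
  "steps": [
    [0.03,0.3,0,0,0,0,255],
    [0.03,0.4,0,0,0,0,255],
    [0.03,0.4,0,0,0,0,255],
    [0.02,0.4,0,0,0,0,255],
    [0,0.2,0,0,0,0,255],
    [0,0,0,0,0,0,255]
  ]
}}

```text
time: 7.2
position: [0.5803, 0.117, 0.0114]
tcp_rot: [0.0, 1.0, -0.001, -0.0]
contact_force: [0.9, 0.8, -0.1]
opening: 0.185
```

```bash
python3 - <<'E'
from h import *
st();snap('top','t7')
a=cv2.imread('pics/t7.png')[140:220,180:300];cv2.imwrite('pics/t7c.png',cv2.resize(a,None,fx=6,fy=6,interpolation=cv2.INTER_CUBIC))
E
```

```text
time 7.2
position [0.5803 0.117  0.0114]
tcp_rot [ 1.0e-04  1.0e+00 -1.1e-03 -1.0e-04]
contact_force [ 0.8745  0.8311 -0.0936]
opening 0.1851
joint_positions [ 5.3000e-02  4.6540e-01  1.6413e+00 -3.0000e-04  1.0351e+00  5.5400e-02]
```

View pics/t7c.png

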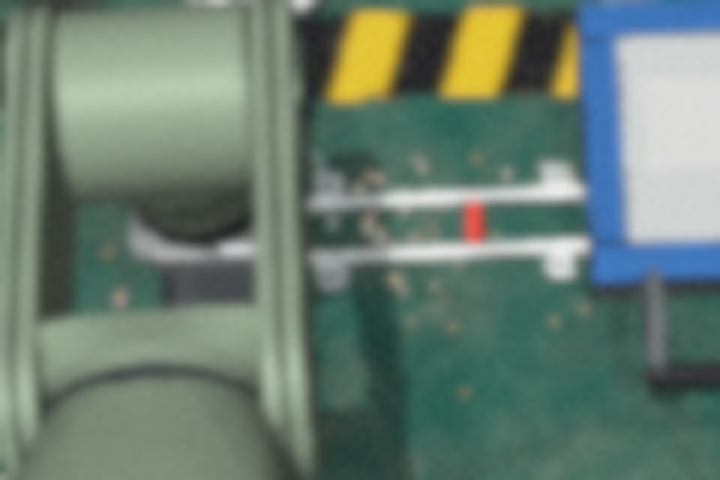

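>>> {"fn": "drive_tool", "kwargs": {
  "steps": [
    [0,0.2,0,0,0,0,255],
    [0,0.2,0,0,0,0,255],
    [0.01,0.2,0,0,0,0,255],
    [0,0.2,0,0,0,0,255],
    [0.01,0.2,0,0,0,0,255],
    [0,0,0,0,0,0,255]
  ]
}}

```text
time: 7.85
position: [0.5814, 0.0673, 0.0115]
tcp_rot: [0.0, 1.0, -0.001, 0.0]
contact_force: [0.2, -0.6, -0.5]
opening: 0.186
```

```bash
python3 - <<'E'
from h import *
st();snap('wrist','w8')
a=cv2.imread('pics/w8.png')[170:340,190:320];cv2.imwrite('pics/w8c.png',cv2.resize(a,None,fx=3.5,fy=3.5,interpolation=cv2.INTER_CUBIC))
E
```

```text
time 7.85
position [0.5814 0.0673 0.0115]
tcp_rot [ 2.e-04  1.e+00 -7.e-04  0.e+00]
contact_force [ 0.1789 -0.6052 -0.4755]
opening 0.1863
joint_positions [-3.2400e-02  4.5370e-01  1.6592e+00 -4.0000e-04  1.0286e+00 -3.0700e-02]
```

View pics/w8c.png

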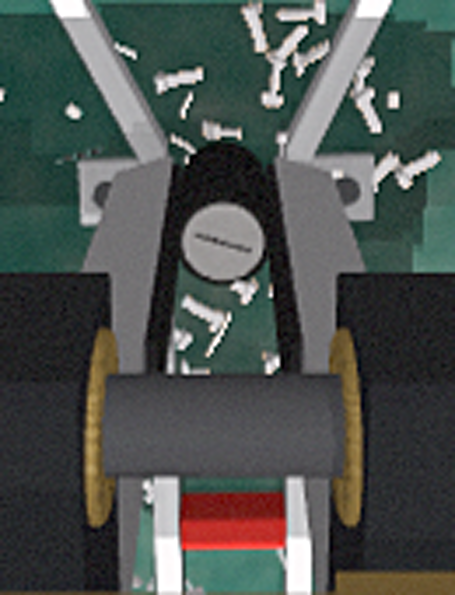

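The cap sits centred in the straight part of the lane, and the red stop shows at crop (233,495).

```bash
python3 - <<'E'
from h import *
np.set_printoptions(precision=4,suppress=True)
g=lambda x,y:(190+x/3.5-.35,170+y/3.5-.35)
print('stop',onplane('wrist',g(233.5,494),.01))
print('rail mid',onplane('wrist',g(155,490),.008),onplane('wrist',g(312,490),.008))
print('rail mouth start',onplane('wrist',g(150,155),.008),onplane('wrist',g(292,155),.008))
print('cap',onplane('wrist',g(223,242),.032))
E
```

```text
stop [ 0.5832 -0.0018  0.01  ]
rail mid [ 0.5656 -0.0023  0.008 ] [ 0.6008 -0.0023  0.008 ]
rail mouth start [0.5661 0.0768 0.008 ] [0.5951 0.0768 0.008 ]
cap [0.581  0.0682 0.032 ]
```

>>> {"fn": "drive_tool", "kwargs": {
  "steps": [
    [0.01,0.2,0,0,0,0,255],
    [0,0.2,0,0,0,0,255],
    [0.01,0.2,0,0,0,0,255],
    [0,0.2,0,0,0,0,255],
    [0.01,0.2,0,0,0,0,255],
    [0,0.1,0,0,0,0,255],
    [0,0,0,0,0,0,255],
    [0,0,0,0,0,0,150],
    [0,0,0,0,0,0,150],
    [0,0,0,0,0,0,150]
  ]
}}

```text
time: 8.9
position: [0.5827, 0.0142, 0.0115]
tcp_rot: [-0.0, 1.0, 0.0, 0.0]
contact_force: [-0.2, 0.1, 0.0]
opening: 0.395
```

>>> {"fn": "drive_tool", "kwargs": {
  "steps": [
    [0,0,-0.2,0,0,0,100],
    [0,0,-0.4,0,0,0,50],
    [0,0,-0.4,0,0,0,0],
    [0,0,0,0,0,0,0],
    [0,0,0,0,0,0,0]
  ]
}}

```text
time: 9.4
position: [0.5832, 0.0139, 0.0621]
tcp_rot: [0.0, 1.0, 0.0, 0.001]
contact_force: [0.5, 0.3, -0.2]
opening: 0.805
```

```bash
python3 - <<'E'
from h import *
st();snap('wrist','w9')
E
```

```text
time 9.4
position [0.5832 0.0139 0.0621]
tcp_rot [1.e-04 1.e+00 3.e-04 8.e-04]
contact_force [ 0.5161  0.3105 -0.2006]
opening 0.8045
joint_positions [-0.1244  0.3767  1.6436 -0.      1.1197 -0.1249]
```

View pics/w9.png

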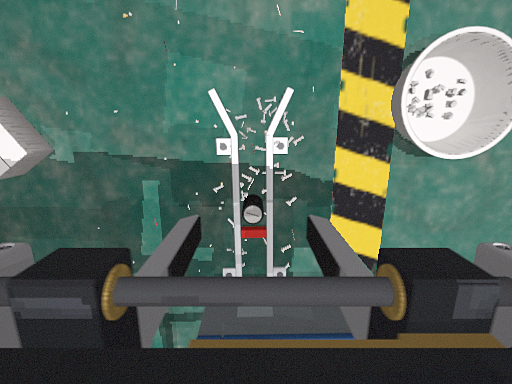

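>>> {"fn": "drive_tool", "kwargs": {
  "steps": [
    [-0.477,-0.771,0,0,0,0,0],
    [-0.477,-0.771,0,0,0,0,0],
    [-0.477,-0.771,0,0,0,0,0],
    [-0.477,-0.771,0,0,0,0,0],
    [-0.477,-0.771,0,0,0,0,0],
    [-0.477,-0.771,0,0,0,0,0],
    [0,0,0,0,0,0,0],
    [0,0,0,0,0,0,0]
  ]
}}

```text
time: 10.25
position: [0.4382, 0.2454, 0.0604]
tcp_rot: [0.001, 1.0, 0.002, -0.001]
contact_force: [1.0, 0.4, -0.0]
opening: 0.998
```

```bash
python3 - <<'E'
from h import *
np.set_printoptions(precision=4,suppress=True)
st();im=snap('wrist','w10')
p=proj('wrist',(.4403,.245,.032));print(p)
c,s=disc(im,p,r=16,thr=120); print(c,s,onplane('wrist',c,.032))
E
```

```text
time 10.25
position [0.4382 0.2454 0.0604]
tcp_rot [ 0.0006  1.      0.0016 -0.0009]
contact_force [ 1.0233  0.4013 -0.0032]
opening 0.9979
joint_positions [ 0.3384  0.2293  1.8453 -0.0006  1.0692  0.3356]
[255.2926 213.8891]
[257.3963 215.1704] [  9   9  19  19 270] [0.442  0.2439 0.032 ]
```

View pics/w10.png

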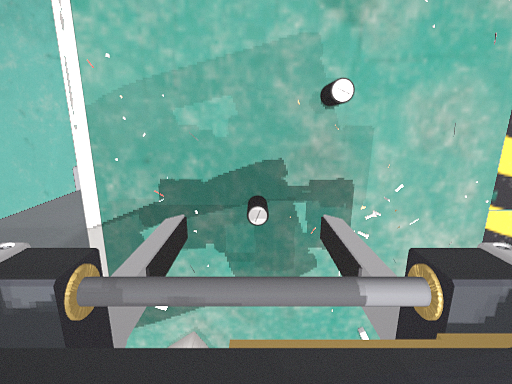

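>>> {"fn": "drive_tool", "kwargs": {
  "steps": [
    [0.03,0.02,0.3,0,0,0,0],
    [0,0,0.3,0,0,0,0],
    [0,0,0.3,0,0,0,0],
    [0,0,0.06,0,0,0,100],
    [0,0,0,0,0,0,255],
    [0,0,0,0,0,0,255],
    [0,0,0,0,0,0,255],
    [0,0,0,0,0,0,255],
    [0,0,0,0,0,0,255],
    [0,0,0,0,0,0,255],
    [0,0,0,0,0,0,255],
    [0,0,0,0,0,0,255]
  ]
}}

```text
time: 11.5
position: [0.441, 0.2442, 0.0135]
tcp_rot: [0.0, 1.0, 0.0, 0.0]
contact_force: [0.2, 0.3, -0.4]
opening: 0.268
```

>>> {"fn": "drive_tool", "kwargs": {
  "steps": [
    [0,0,0,0,0,0,255],
    [0,0,0,0,0,0,255],
    [0,0,0,0,0,0,255],
    [0,0,0,0,0,0,255]
  ]
}}

```text
time: 11.9
position: [0.441, 0.2441, 0.0134]
tcp_rot: [-0.0, 1.0, 0.0, -0.0]
contact_force: [0.6, -0.4, 0.9]
opening: 0.182
```

```bash
python3 - <<'E'
from h import *
st();snap('wrist','w11')
E
```

```text
time 11.9
position [0.441  0.2441 0.0134]
tcp_rot [-0.e+00  1.e+00  1.e-04 -1.e-04]
contact_force [ 0.6324 -0.4048  0.9314]
opening 0.1816
joint_positions [3.3370e-01 3.0940e-01 1.8644e+00 1.0000e-04 9.6790e-01 3.3340e-01]
```

View pics/w11.png

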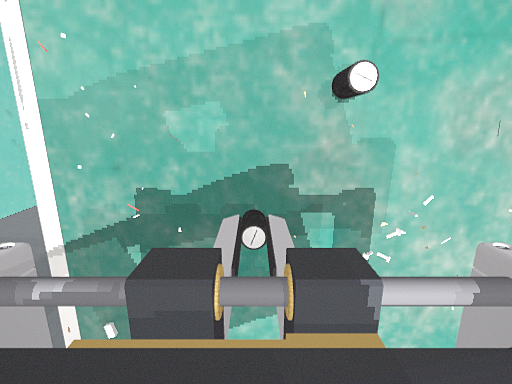

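>>> {"fn": "drive_tool", "kwargs": {
  "steps": [
    [0.2,0.17,0,0,0,0,255],
    [0.35,0.3,0,0,0,0,255],
    [0.37,0.32,0,0,0,0,255],
    [0.37,0.32,0,0,0,0,255],
    [0.37,0.32,0,0,0,0,255],
    [0.37,0.32,0,0,0,0,255],
    [0.36,0.31,0,0,0,0,255],
    [0.25,0.2,0,0,0,0,255],
    [0.15,0.12,0,0,0,0,255],
    [0,0,0,0,0,0,255],
    [0,0,0,0,0,0,255]
  ]
}}

```text
time: 13.05
position: [0.5805, 0.1252, 0.0135]
tcp_rot: [0.0, 1.0, 0.0, 0.0]
contact_force: [0.8, -0.2, 1.0]
opening: 0.183
```

>>> {"fn": "drive_tool", "kwargs": {
  "steps": [
    [0,0.2,0,0,0,0,255],
    [0.01,0.2,0,0,0,0,255],
    [0,0.2,0,0,0,0,255],
    [0.01,0.2,0,0,0,0,255],
    [0,0.2,0,0,0,0,255],
    [0.01,0.2,0,0,0,0,255],
    [0,0.2,0,0,0,0,255],
    [0.01,0.2,0,0,0,0,255],
    [0,0.2,0,0,0,0,255],
    [0,0.1,0,0,0,0,255],
    [0,0,0,0,0,0,255]
  ]
}}

```text
time: 14.15
position: [0.5827, 0.029, 0.0135]
tcp_rot: [0.0, 1.0, -0.0, 0.0]
contact_force: [-0.3, -0.5, 0.7]
opening: 0.186
```

```bash
python3 - <<'E'
from h import *
st();snap('wrist','w12')
a=cv2.imread('pics/w12.png')[170:340,190:320];cv2.imwrite('pics/w12c.png',cv2.resize(a,None,fx=3.5,fy=3.5,interpolation=cv2.INTER_CUBIC))
E
```

```text
time 14.15
position [0.5827 0.029  0.0135]
tcp_rot [ 3.e-04  1.e+00 -3.e-04  0.e+00]
contact_force [-0.2983 -0.4573  0.6704]
opening 0.1861
joint_positions [-9.8200e-02  4.4750e-01  1.6633e+00 -8.0000e-04  1.0307e+00 -9.7200e-02]
```

View pics/w12c.png

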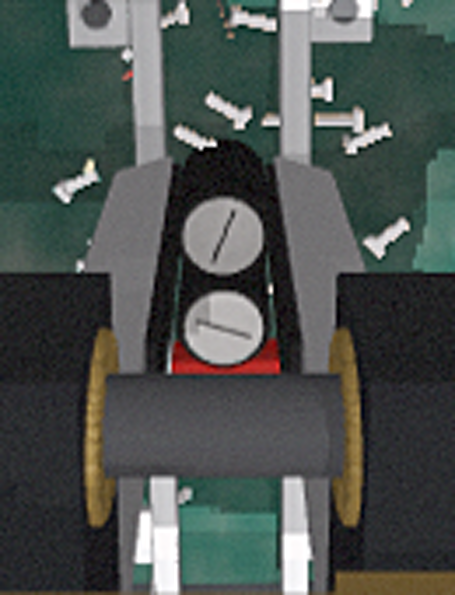

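>>> {"fn": "drive_tool", "kwargs": {
  "steps": [
    [0,0,0,0,0,0,150],
    [0,0,0,0,0,0,150],
    [0,0,0,0,0,0,150],
    [0,0,-0.2,0,0,0,100],
    [0,0,-0.4,0,0,0,50],
    [0,0,-0.4,0,0,0,0],
    [-0.1,-0.4,0,0,0,0,0],
    [-0.3,-0.9,0,0,0,0,0],
    [-0.3,-0.95,0,0,0,0,0],
    [-0.3,-0.95,0,0,0,0,0],
    [-0.3,-0.95,0,0,0,0,0],
    [-0.3,-0.95,0,0,0,0,0]
  ]
}}

```text
time: 15.4
position: [0.502, 0.2871, 0.0645]
tcp_rot: [-0.0, 1.0, 0.0, 0.001]
contact_force: [1.2, -0.1, 0.1]
opening: 0.999
```

>>> {"fn": "drive_tool", "kwargs": {
  "steps": [
    [0,-0.9,0,0,0,0,0],
    [0,-0.2,0,0,0,0,0],
    [0,0,0,0,0,0,0],
    [0,0,0,0,0,0,0]
  ]
}}

```text
time: 15.8
position: [0.5026, 0.3392, 0.0636]
tcp_rot: [0.0, 1.0, 0.0, -0.0]
contact_force: [0.1, 0.2, 0.0]
opening: 0.998
```

```bash
python3 - <<'E'
from h import *
np.set_printoptions(precision=4,suppress=True)
st();im=snap('wrist','w13')
p=proj('wrist',(.5013,.341,.032));print(p)
c,s=disc(im,p,r=16,thr=120); print(c,s,onplane('wrist',c,.032))
E
```

```text
time 15.8
position [0.5026 0.3392 0.0636]
tcp_rot [ 0.0004  1.      0.0001 -0.0001]
contact_force [0.1313 0.1801 0.0427]
opening 0.9979
joint_positions [ 0.4514  0.4186  1.5802 -0.0008  1.1432  0.4516]
[252.1127 210.3969]
[252.2829 211.9225] [  8   9  18  18 258] [0.5014 0.3397 0.032 ]
```

View pics/w13.png

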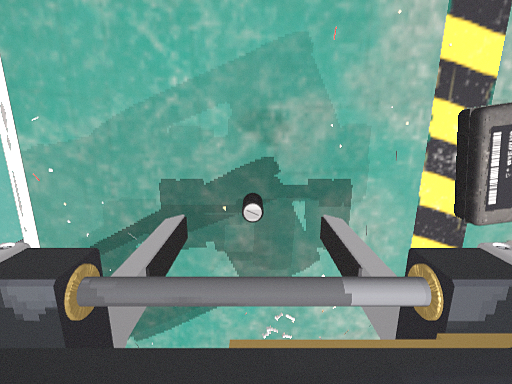

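>>> {"fn": "drive_tool", "kwargs": {
  "steps": [
    [-0.02,-0.02,0.3,0,0,0,0],
    [0,0,0.3,0,0,0,0],
    [0,0,0.3,0,0,0,0],
    [0,0,0.1,0,0,0,100],
    [0,0,0,0,0,0,255],
    [0,0,0,0,0,0,255],
    [0,0,0,0,0,0,255],
    [0,0,0,0,0,0,255],
    [0,0,0,0,0,0,255],
    [0,0,0,0,0,0,255],
    [0,0,0,0,0,0,255],
    [0,0,0,0,0,0,255]
  ]
}}

```text
time: 17.05
position: [0.5016, 0.3411, 0.0135]
tcp_rot: [-0.0, 1.0, 0.0, 0.0]
contact_force: [0.4, -0.4, -0.1]
opening: 0.27
```

>>> {"fn": "drive_tool", "kwargs": {
  "steps": [
    [0,0,0,0,0,0,255],
    [0,0,0,0,0,0,255],
    [0,0,0,0,0,0,255],
    [0,0,0,0,0,0,255]
  ]
}}

```text
time: 17.45
position: [0.5015, 0.3411, 0.0135]
tcp_rot: [0.0, 1.0, 0.0, -0.0]
contact_force: [-0.5, -0.3, -0.1]
opening: 0.184
```

>>> {"fn": "drive_tool", "kwargs": {
  "steps": [
    [0.073,0.2,0,0,0,0,255],
    [0.146,0.4,0,0,0,0,255],
    [0.1825,0.5,0,0,0,0,255],
    [0.1825,0.5,0,0,0,0,255],
    [0.1825,0.5,0,0,0,0,255],
    [0.1825,0.5,0,0,0,0,255],
    [0.1825,0.5,0,0,0,0,255],
    [0.1825,0.5,0,0,0,0,255],
    [0.146,0.4,0,0,0,0,255],
    [0.08,0.22,0,0,0,0,255],
    [0.036,0.1,0,0,0,0,255],
    [0,0,0,0,0,0,255]
  ]
}}

```text
time: 18.65
position: [0.5805, 0.1247, 0.0134]
tcp_rot: [-0.0, 1.0, -0.0, -0.0]
contact_force: [-0.1, -1.5, 1.2]
opening: 0.186
```

>>> {"fn": "drive_tool", "kwargs": {
  "steps": [
    [0,0.2,0,0,0,0,255],
    [0.01,0.2,0,0,0,0,255],
    [0,0.2,0,0,0,0,255],
    [0.01,0.2,0,0,0,0,255],
    [0,0.2,0,0,0,0,255],
    [0.01,0.2,0,0,0,0,255],
    [0.01,0.2,0,0,0,0,255],
    [0,0.1,0,0,0,0,255],
    [0,0.06,0,0,0,0,255],
    [0,0,0,0,0,0,255],
    [0,0,0,0,0,0,255]
  ]
}}

```text
time: 19.75
position: [0.5824, 0.0472, 0.0134]
tcp_rot: [0.0, 1.0, 0.0, -0.0]
contact_force: [-0.1, -0.6, -0.3]
opening: 0.186
```

```bash
python3 - <<'E'
from h import *
st();snap('wrist','w14')
a=cv2.imread('pics/w14.png')[170:340,190:320];cv2.imwrite('pics/w14c.png',cv2.resize(a,None,fx=3.5,fy=3.5,interpolation=cv2.INTER_CUBIC))
E
```

```text
time 19.75
position [0.5824 0.0472 0.0134]
tcp_rot [ 0.e+00  1.e+00  2.e-04 -0.e+00]
contact_force [-0.109  -0.5996 -0.311 ]
opening 0.1861
joint_positions [-6.7200e-02  4.4910e-01  1.6610e+00 -1.0000e-04  1.0315e+00 -6.7600e-02]
```

View pics/w14c.png

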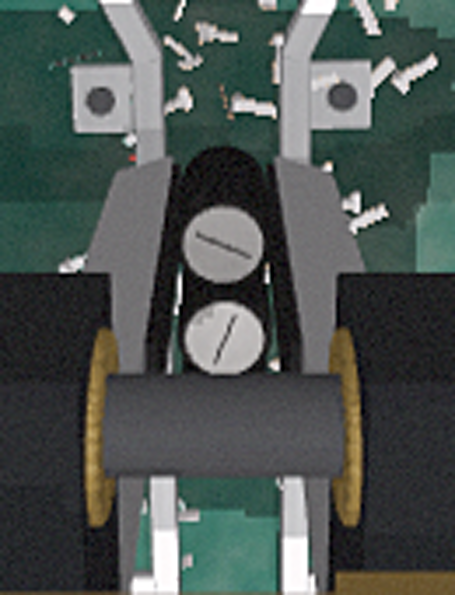

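>>> {"fn": "drive_tool", "kwargs": {
  "steps": [
    [0,0.04,0,0,0,0,255],
    [0,0.03,0,0,0,0,255],
    [0,0,0,0,0,0,255]
  ]
}}

```text
time: 20.1
position: [0.5824, 0.0436, 0.0134]
tcp_rot: [-0.0, 1.0, 0.0, -0.0]
contact_force: [0.5, 1.2, 0.9]
opening: 0.183
```

>>> {"fn": "drive_tool", "kwargs": {
  "steps": [
    [0,0.02,0,0,0,0,255],
    [0,0,0,0,0,0,255]
  ]
}}

```text
time: 20.3
position: [0.5824, 0.0426, 0.0135]
tcp_rot: [0.0, 1.0, 0.0, -0.0]
contact_force: [-0.2, 0.4, 1.0]
opening: 0.183
```

>>> {"fn": "drive_tool", "kwargs": {
  "steps": [
    [0,0.02,0,0,0,0,255],
    [0,0,0,0,0,0,255]
  ]
}}

```text
time: 20.5
position: [0.5824, 0.0415, 0.0134]
tcp_rot: [0.0, 1.0, 0.0, 0.0]
contact_force: [0.3, 0.8, 0.4]
opening: 0.183
```

>>> {"fn": "drive_tool", "kwargs": {
  "steps": [
    [0,0.02,0,0,0,0,255],
    [0,0,0,0,0,0,255]
  ]
}}

```text
time: 20.7
position: [0.5824, 0.0405, 0.0134]
tcp_rot: [0.0, 1.0, 0.0, -0.0]
contact_force: [0.4, 0.4, -0.9]
opening: 0.182
```

>>> {"fn": "drive_tool", "kwargs": {
  "steps": [
    [0,0.02,0,0,0,0,255],
    [0,0,0,0,0,0,255]
  ]
}}

```text
time: 20.9
position: [0.5824, 0.0395, 0.0135]
tcp_rot: [0.0, 1.0, 0.0, 0.0]
contact_force: [0.4, 0.6, 0.2]
opening: 0.184
```

>>> {"fn": "drive_tool", "kwargs": {
  "steps": [
    [0,0.02,0,0,0,0,255],
    [0,0,0,0,0,0,255]
  ]
}}

```text
time: 21.1
position: [0.5825, 0.0385, 0.0135]
tcp_rot: [0.0, 1.0, 0.0, 0.0]
contact_force: [-1.0, 0.6, -0.1]
opening: 0.184
```

>>> {"fn": "drive_tool", "kwargs": {
  "steps": [
    [0,0.02,0,0,0,0,255],
    [0,0,0,0,0,0,255]
  ]
}}

```text
time: 21.3
position: [0.5824, 0.0375, 0.0134]
tcp_rot: [0.0, 1.0, 0.0, 0.0]
contact_force: [-0.1, -0.9, -0.4]
opening: 0.181
```

```bash
python3 - <<'E'
from h import *
st();snap('wrist','w15')
a=cv2.imread('pics/w15.png')[170:340,190:320];cv2.imwrite('pics/w15c.png',cv2.resize(a,None,fx=3.5,fy=3.5,interpolation=cv2.INTER_CUBIC))
E
```

```text
time 21.3
position [0.5824 0.0375 0.0134]
tcp_rot [1.e-04 1.e+00 1.e-04 0.e+00]
contact_force [-0.0777 -0.9114 -0.3556]
opening 0.181
joint_positions [-8.3900e-02  4.4800e-01  1.6627e+00 -1.0000e-04  1.0309e+00 -8.4000e-02]
```

View pics/w15c.png

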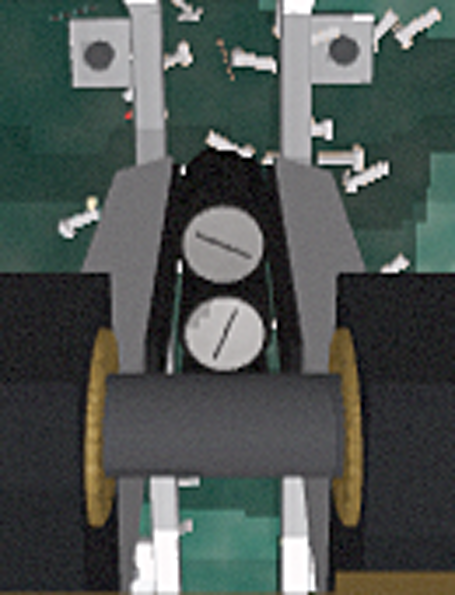

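>>> {"fn": "drive_tool", "kwargs": {
  "steps": [
    [0,0,0,0,0,0,150],
    [0,0,0,0,0,0,150],
    [0,0,0,0,0,0,150],
    [0,0,-0.2,0,0,0,150],
    [0,0,-0.4,0,0,0,150],
    [0,0,-0.4,0,0,0,150],
    [0,0.5,0,0,0,0,150],
    [0,0,0,0,0,0,150],
    [0,0,0,0,0,0,150]
  ]
}}

```text
time: 22.25
position: [0.5825, 0.0125, 0.0639]
tcp_rot: [-0.0, 1.0, -0.0, 0.0]
contact_force: [-0.1, -0.2, 0.1]
opening: 0.412
```

```bash
python3 - <<'E'
from h import *
np.set_printoptions(precision=4,suppress=True)
st();im=snap('wrist','w16')
a=cv2.imread('pics/w16.png')[120:320,190:320];cv2.imwrite('pics/w16c.png',cv2.resize(a,None,fx=3,fy=3,interpolation=cv2.INTER_CUBIC))
E
```

```text
time 22.25
position [0.5825 0.0125 0.0639]
tcp_rot [-0.0002  1.     -0.0005  0.0002]
contact_force [-0.0832 -0.1898  0.0775]
opening 0.4118
joint_positions [-0.1273  0.3736  1.6435  0.0005  1.1241 -0.1266]
```

View pics/w16c.png

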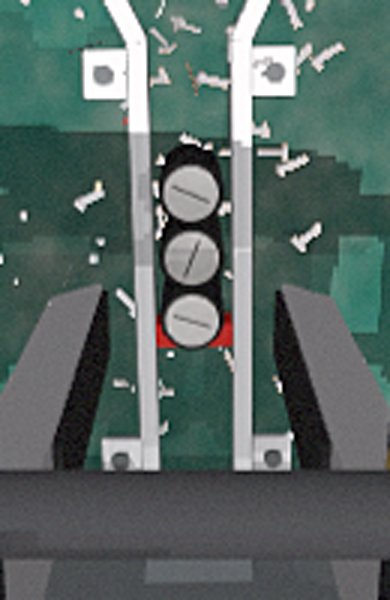

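The three caps stand in file at crop rows 193, 259 and 320, and the red stop starts at about row 313. I'll measure the gaps.

```bash
python3 - <<'E'
from h import *
np.set_printoptions(precision=4,suppress=True)
im=cv2.cvtColor(cv2.imread('pics/w16.png'),cv2.COLOR_BGR2RGB)
g=lambda x,y:(190+x/3-.33,120+y/3-.33)
for p in [(190,193),(191,259),(192,320)]:
    c,s=disc(im,g(*p),r=10,thr=105); print(c,s,onplane('wrist',c,.032), onplane('wrist',g(*p),.032))
print('stop',onplane('wrist',g(160,313),.01),onplane('wrist',g(233,313),.01))
E
```

```text
[253.2868 183.9962] [  1   1  19  19 265] [0.5817 0.0375 0.032 ] [0.5815 0.0375 0.032 ]
[253.5122 205.4593] [  2   1  18  18 246] [0.5819 0.0195 0.032 ] [0.5818 0.0191 0.032 ]
[253.5697 226.2992] [  2   2  18  17 244] [0.582  0.0014 0.032 ] [0.5821 0.0014 0.032 ]
stop [ 0.5723 -0.0049  0.01  ] [ 0.5946 -0.0049  0.01  ]
```

>>> {"fn": "drive_tool", "kwargs": {
  "steps": [
    [0,0,-0.7,0,0,0,100],
    [0,0,-0.9,0,0,0,100],
    [0,0,-0.6,0,0,0,100],
    [-0.35,0.7,0,0,0,0,100],
    [-0.45,0.9,0,0,0,0,100],
    [-0.45,0.9,0,0,0,0,100],
    [-0.4,0.9,0,0,0,0,100],
    [-0.2,0.4,0,0,0,0,100],
    [0,0,0,0,0,0,100],
    [0,0,0,0,0,0,100]
  ]
}}

```text
time: 23.3
position: [0.4902, -0.1761, 0.1732]
tcp_rot: [-0.001, 1.0, -0.0, -0.0]
contact_force: [0.7, 0.6, -0.4]
opening: 0.608
```

```bash
python3 - <<'E'
from h import *
np.set_printoptions(precision=4,suppress=True)
st();im=snap('wrist','w17')
E
```

```text
time 23.3
position [ 0.4902 -0.1761  0.1732]
tcp_rot [-0.0006  1.     -0.0002 -0.0001]
contact_force [ 0.6849  0.6066 -0.3655]
opening 0.6083
joint_positions [-0.5118  0.1219  1.7088  0.001   1.3117 -0.5117]
```

View pics/w17.png

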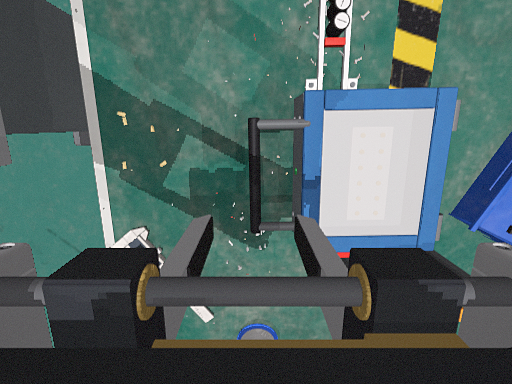

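The bar runs from (254,120) to (255,232), between the fingers in the picture, and the box is to its right.

```bash
python3 - <<'E'
from h import *
np.set_printoptions(precision=4,suppress=True)
im=cv2.imread('pics/w17.png').astype(int)
for r in (130,150,170,190,210,225):
    row=im[r,235:280].max(axis=1); e=np.where(row<55)[0]+235; print(r,e.min(),e.max(),len(e),onplane('wrist',(e.mean(),r),.072))
for n,p,z in [('end1',(254,118),.069),('end2',(255,233),.069),('nearL',(305.5,88),.07),('farL',(457,88),.07),('hingeTab',(457,113),.065)]: print(n,onplane('wrist',p,z))
E
```

```text
130 248 273 11 [ 0.4944 -0.1102  0.072 ]
150 238 259 9 [ 0.4884 -0.1303  0.072 ]
170 249 260 12 [ 0.4912 -0.1511  0.072 ]
190 250 260 11 [ 0.4918 -0.1728  0.072 ]
210 250 260 11 [ 0.4918 -0.1952  0.072 ]
225 250 258 9 [ 0.4908 -0.2126  0.072 ]
end1 [ 0.4906 -0.0984  0.069 ]
end2 [ 0.4919 -0.2233  0.069 ]
nearL [ 0.5413 -0.0698  0.07  ]
farL [ 0.6905 -0.0697  0.07  ]
hingeTab [ 0.6984 -0.0931  0.065 ]
```

>>> {"fn": "drive_tool", "kwargs": {
  "steps": [
    [0.02,-0.3,0,0,0,0,130],
    [0,0,0,0,0,0,130],
    [0,0,0.5,0,0,0,130],
    [0,0,0.6,0,0,0,130],
    [0,0,0.5,0,0,0,130],
    [0,0,0.4,0,0,0,130],
    [0,0,0.2,0,0,0,130],
    [0,0,0,0,0,0,130],
    [0,0,0,0,0,0,130]
  ]
}}

```text
time: 24.25
position: [0.492, -0.1617, 0.0641]
tcp_rot: [0.0, 1.0, 0.001, 0.0]
contact_force: [-0.1, 0.5, -0.0]
opening: 0.488
```

```bash
python3 - <<'E'
from h import *
np.set_printoptions(precision=4,suppress=True)
st();im=snap('wrist','w18')
E
```

```text
time 24.25
position [ 0.492  -0.1617  0.0641]
tcp_rot [0.0003 1.     0.0006 0.0005]
contact_force [-0.0892  0.5381 -0.0248]
opening 0.4875
joint_positions [-0.4847  0.2514  1.8076  0.      1.0815 -0.4858]
```

View pics/w18.png

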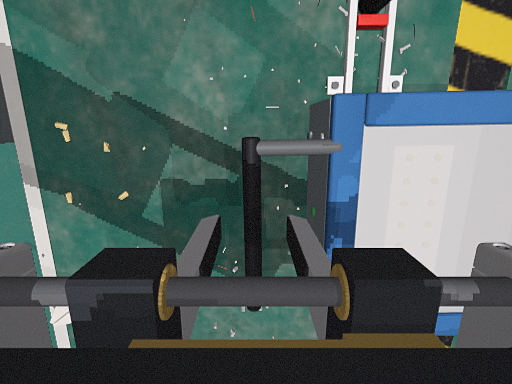

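>>> {"fn": "drive_tool", "kwargs": {
  "steps": [
    [0,0,0.24,0,0,0,130],
    [0,0,0,0,0,0,130],
    [0,0,0,0,0,0,255],
    [0,0,0,0,0,0,255],
    [0,0,0,0,0,0,255],
    [0,0,0,0,0,0,255],
    [0,0,0,0,0,0,255],
    [0,0,0,0,0,0,255],
    [0,0,0,0,0,0,255],
    [0,0,0,0,0,0,255]
  ]
}}

```text
time: 25.3
position: [0.4912, -0.1619, 0.0515]
tcp_rot: [0.0, 1.0, 0.0, -0.0]
contact_force: [-0.7, 0.2, 1.1]
opening: 0.12
```

```bash
python3 - <<'E'
from h import *
st()
E
```

```text
time 25.3
position [ 0.4912 -0.1619  0.0515]
tcp_rot [ 1.e-04  1.e+00  2.e-04 -1.e-04]
contact_force [-0.7385  0.168   1.1287]
opening 0.1198
joint_positions [-4.8570e-01  2.7020e-01  1.8153e+00 -3.0000e-04  1.0561e+00 -4.8600e-01]
```

```bash
python3 - <<'E'
import numpy as np
a=.02;f=lambda t:np.array([.2*(np.cos(a)-np.cos(t+a)),.2*(np.sin(t+a)-np.sin(a))])
for t0,t1,n in((0,.6,10),(.6,1.14,10),(1.14,.84,6)):
    T=np.linspace(t0,t1,n+1);P=np.array([f(t) for t in T]);D=np.diff(P,axis=0)/.05
    c=np.round(np.cumsum(D,axis=0),3);d=np.round(np.diff(np.vstack([[0,0],c]),axis=0),3)
    print(t0,t1,[[float(x),0,float(-z)] for x,z in d], P[-1])
E
```

```text
0 0.6 [[0.012, 0, -0.24], [0.026, 0, -0.238], [0.041, 0, -0.237], [0.055, 0, -0.233], [0.068, 0, -0.23], [0.083, 0, -0.226], [0.095, 0, -0.22], [0.109, 0, -0.214], [0.121, 0, -0.207], [0.134, 0, -0.199]] [0.03718431 0.1122073 ]
0.6 1.14 [[0.13, 0, -0.172], [0.139, 0, -0.165], [0.148, 0, -0.158], [0.157, 0, -0.149], [0.164, 0, -0.14], [0.171, 0, -0.132], [0.179, 0, -0.121], [0.184, 0, -0.113], [0.191, 0, -0.102], [0.195, 0, -0.091]] [0.1200921  0.17936089]
1.14 0.84 [[-0.181, 0, 0.084], [-0.177, 0, 0.094], [-0.172, 0, 0.102], [-0.167, 0, 0.11], [-0.161, 0, 0.119], [-0.154, 0, 0.127]] [0.06947251 0.14756878]
```

>>> {"fn": "drive_tool", "kwargs": {
  "steps": [
    [0.01,0,-0.24,0,0,0,255],
    [0.03,0,-0.24,0,0,0,255],
    [0.04,0,-0.24,0,0,0,255],
    [0.055,0,-0.23,0,0,0,255],
    [0.07,0,-0.23,0,0,0,255],
    [0.08,0,-0.225,0,0,0,255],
    [0.095,0,-0.22,0,0,0,255],
    [0.11,0,-0.215,0,0,0,255],
    [0.12,0,-0.21,0,0,0,255],
    [0.135,0,-0.2,0,0,0,255],
    [0,0,0,0,0,0,255],
    [0,0,0,0,0,0,255]
  ]
}}

```text
time: 26.5
position: [0.5268, -0.1613, 0.165]
tcp_rot: [-0.001, 1.0, 0.0, -0.002]
contact_force: [-7.7, 0.4, 4.4]
opening: 0.118
```

```bash
python3 - <<'E'
from h import *
st();snap('scene','s19');snap('wrist','w19')
a=cv2.imread('pics/s19.png')[140:270,210:390];cv2.imwrite('pics/s19c.png',cv2.resize(a,None,fx=4,fy=4,interpolation=cv2.INTER_CUBIC))
E
```

```text
time 26.5
position [ 0.5268 -0.1613  0.165 ]
tcp_rot [-5.0e-04  1.0e+00  3.0e-04 -2.4e-03]
contact_force [-7.6932  0.3879  4.3626]
opening 0.1175
joint_positions [-4.5340e-01  1.9600e-01  1.6410e+00 -1.2000e-03  1.3095e+00 -4.5380e-01]
```

View pics/s19c.png

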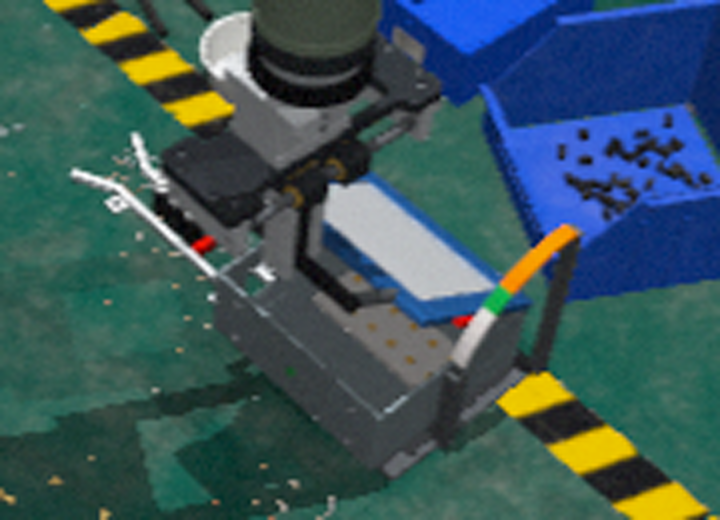

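View pics/w19.png

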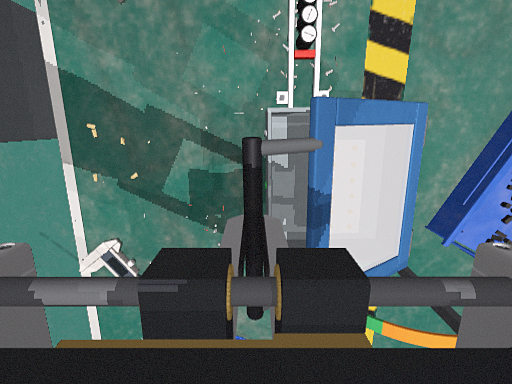

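>>> {"fn": "drive_tool", "kwargs": {
  "steps": [
    [0.1,0,-0.195,0,0,0,255],
    [0.14,0,-0.165,0,0,0,255],
    [0.15,0,-0.16,0,0,0,255],
    [0.155,0,-0.15,0,0,0,255],
    [0.165,0,-0.14,0,0,0,255],
    [0,0,0,0,0,0,255],
    [0,0,0,0,0,0,255]
  ]
}}

```text
time: 27.3
position: [0.565, -0.1608, 0.2075]
tcp_rot: [-0.001, 1.0, 0.001, 0.001]
contact_force: [-7.2, 2.8, 6.8]
opening: 0.116
```

```bash
python3 - <<'E'
from h import *
s=st();p=s['position'];b=np.array([p[0]-.4912,p[2]-.0515]);v=(.2-b[0],b[1]+.004);print('theta',np.arctan2(v[1],v[0])-.02,'r',np.hypot(*v))
snap('scene','s20')
a=cv2.imread('pics/s20.png')[140:270,210:390];cv2.imwrite('pics/s20c.png',cv2.resize(a,None,fx=4,fy=4,interpolation=cv2.INTER_CUBIC))
E
```

```text
time 27.3
position [ 0.565  -0.1608  0.2075]
tcp_rot [-5.e-04  1.e+00  7.e-04  6.e-04]
contact_force [-7.2039  2.7819  6.8124]
opening 0.1158
joint_positions [-4.2540e-01  2.3060e-01  1.5084e+00  1.4000e-03  1.4020e+00 -4.2700e-01]
theta 0.8827827097145263 r 0.20374675673649112
```

View pics/s20c.png

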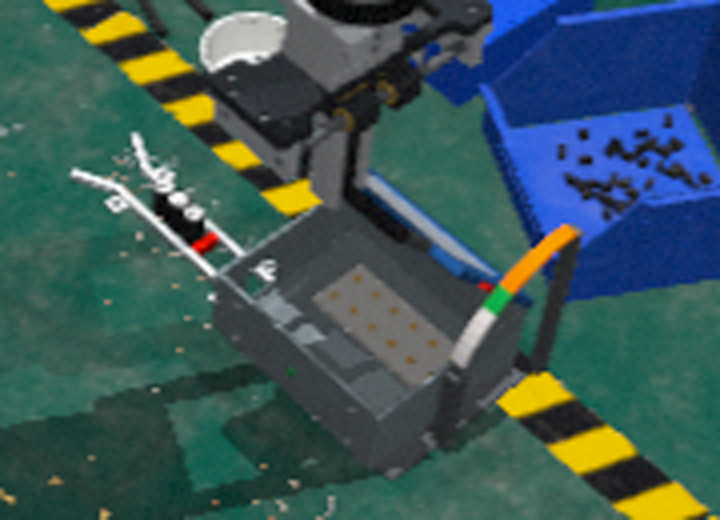

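>>> {"fn": "drive_tool", "kwargs": {
  "steps": [
    [0.118,0,-0.17,0,0,0,255],
    [0.165,0,-0.12,0,0,0,255],
    [0.172,0,-0.108,0,0,0,255],
    [0.178,0,-0.094,0,0,0,255],
    [0.183,0,-0.076,0,0,0,255],
    [0,0,0,0,0,0,255],
    [0,0,0,0,0,0,255],
    [0,0,0,0,0,0,255]
  ]
}}

```text
time: 28.15
position: [0.606, -0.1609, 0.2343]
tcp_rot: [-0.001, 1.0, 0.001, 0.001]
contact_force: [0.2, 4.5, -0.0]
opening: 0.117
```

```bash
python3 - <<'E'
from h import *
s=st();p=s['position'];b=np.array([p[0]-.4912,p[2]-.0515]);
for c in (.004,-.0009):
  v=(.2-b[0],b[1]+c);print('theta',np.arctan2(v[1],v[0])-c/.2,'r',np.hypot(*v))
snap('scene','s21')
a=cv2.imread('pics/s21.png')[140:270,210:390];cv2.imwrite('pics/s21c.png',cv2.resize(a,None,fx=4,fy=4,interpolation=cv2.INTER_CUBIC))
snap('wrist','w21')
E
```

```text
time 28.15
position [ 0.606  -0.1609  0.2343]
tcp_rot [-6.e-04  1.e+00  6.e-04  9.e-04]
contact_force [ 0.1738  4.5184 -0.0406]
opening 0.1165
joint_positions [-0.3984  0.2952  1.3723  0.0017  1.4729 -0.3997]
theta 1.1229128996580813 r 0.20530012291027921
theta 1.1372896830074508 r 0.20085216879181067
```

View pics/s21c.png

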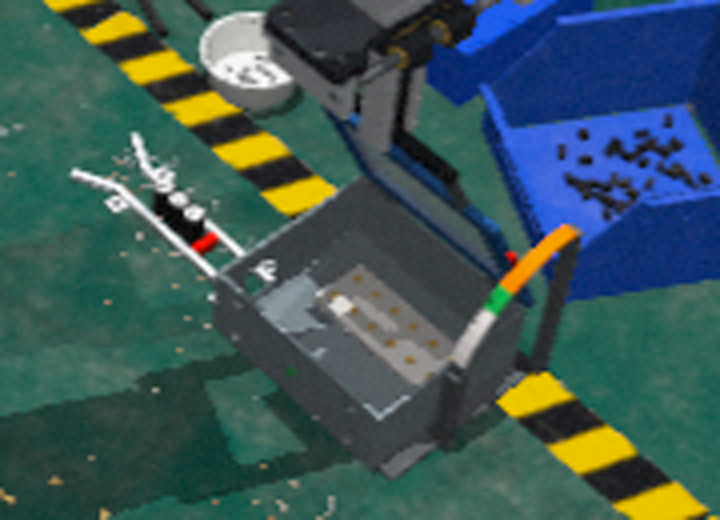

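View pics/w21.png

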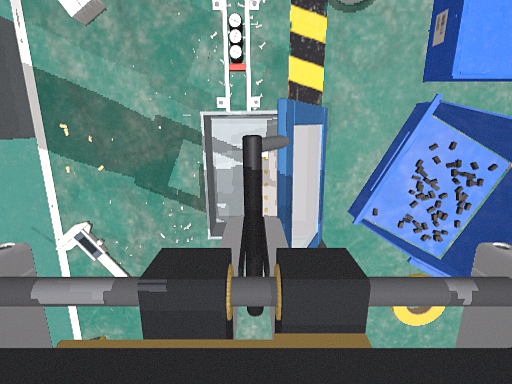

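>>> {"fn": "drive_tool", "kwargs": {
  "steps": [
    [0.08,0,-0.035,0,0,0,255],
    [0.07,0,-0.03,0,0,0,255],
    [0,0,0,0,0,0,255],
    [0,0,0,0,0,0,255],
    [0,0,0,0,0,0,255]
  ]
}}

```text
time: 28.75
position: [0.613, -0.161, 0.2375]
tcp_rot: [-0.001, 1.0, 0.0, 0.0]
contact_force: [-0.5, 5.3, 0.7]
opening: 0.114
```

>>> {"fn": "drive_tool", "kwargs": {
  "steps": [
    [-0.152,0,0.068,0,0,0,255],
    [-0.149,0,0.074,0,0,0,255],
    [-0.146,0,0.08,0,0,0,255],
    [-0.143,0,0.086,0,0,0,255],
    [-0.139,0,0.092,0,0,0,255],
    [-0.135,0,0.098,0,0,0,255],
    [-0.131,0,0.103,0,0,0,255],
    [-0.126,0,0.109,0,0,0,255],
    [0,0,0,0,0,0,255],
    [0,0,0,0,0,0,255],
    [0,0,0,0,0,0,255]
  ]
}}

```text
time: 29.85
position: [0.556, -0.1622, 0.2006]
tcp_rot: [0.0, 1.0, 0.0, -0.0]
contact_force: [0.3, 1.8, 0.5]
opening: 0.122
```

```bash
python3 - <<'E'
from h import *
s=st();p=s['position'];b=np.array([p[0]-.4912,p[2]-.0515]);print(s['joint_velocities'])
for c in (.004,-.0009):
  v=(.2-b[0],b[1]+c);print('theta',np.arctan2(v[1],v[0])-c/.2,'r',np.hypot(*v))
snap('scene','s22')
a=cv2.imread('pics/s22.png')[170:250,290:370];cv2.imwrite('pics/s22c.png',cv2.resize(a,None,fx=7,fy=7,interpolation=cv2.INTER_CUBIC))
snap('wrist','w22');snap('top','t22')
a=cv2.imread('pics/t22.png')[100:260,180:400];cv2.imwrite('pics/t22c.png',cv2.resize(a,None,fx=3.5,fy=3.5,interpolation=cv2.INTER_CUBIC))
E
```

```text
time 29.85
position [ 0.556  -0.1622  0.2006]
tcp_rot [ 2.e-04  1.e+00  0.e+00 -4.e-04]
contact_force [0.3131 1.8267 0.4616]
opening 0.1215
joint_positions [-4.3280e-01  2.1980e-01  1.5359e+00 -7.0000e-04  1.3864e+00 -4.3270e-01]
[ 0.00227603 -0.00028559 -0.00750342 -0.0007936   0.00126519  0.00049191]
theta 0.8273993574746624 r 0.2042147210843851
theta 0.8357271866540722 r 0.20056809743083578
```

View pics/s22c.png

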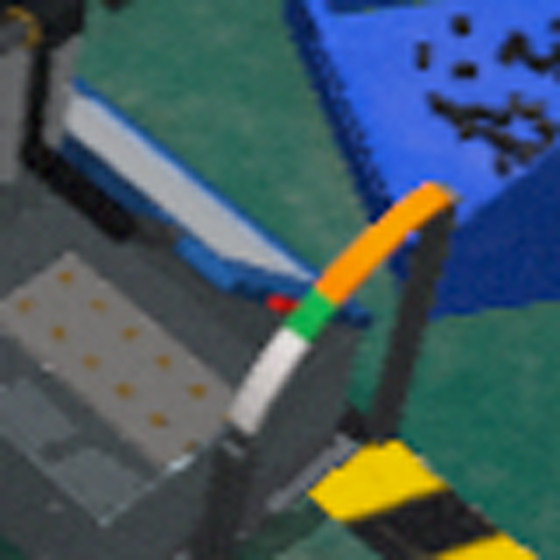

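View pics/w22.png

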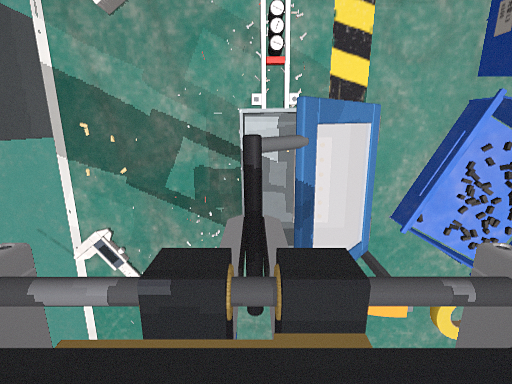

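View pics/t22c.png

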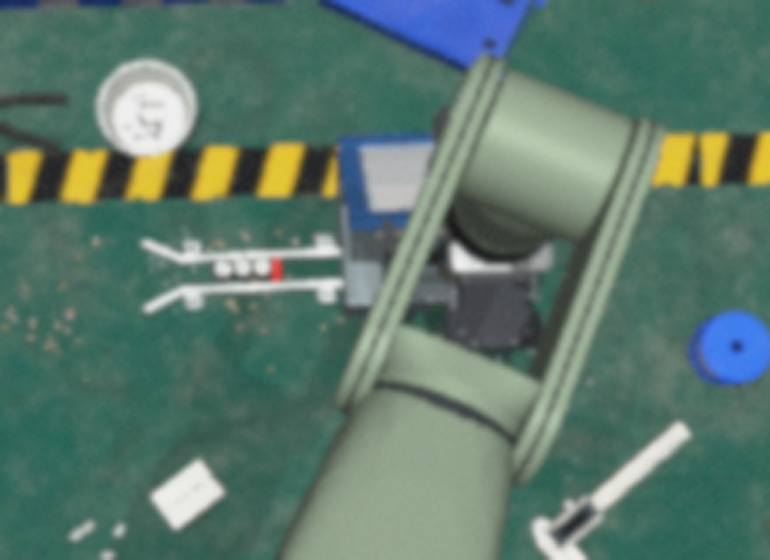

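```bash
python3 - <<'E'
from h import *
for t in (.7,.75,.8,.84,.9,.95,1.0):
    c=[.691-.15*np.cos(t+.033),-.0698,.065+.15*np.sin(t+.033)]; d=[.691-.15*np.cos(t+.033),-.246,.065+.15*np.sin(t+.033)]
    print(t,'wrist L',proj('wrist',c).round(1),'top L',proj('top',c).round(1),'scene R',proj('scene',d).round(1))
a=cv2.imread('pics/w22.png')[80:280,230:400];cv2.imwrite('pics/w22c.png',cv2.resize(a,None,fx=3,fy=3,interpolation=cv2.INTER_CUBIC))
E
```

```text
0.7 wrist L [284.8  95. ] top L [278.2 168.8] scene R [318.  215.3]
0.75 wrist L [292.6  94.2] top L [278.2 166.7] scene R [319.6 213. ]
0.8 wrist L [301.2  93.4] top L [278.3 164.5] scene R [321.4 210.7]
0.84 wrist L [308.6  92.8] top L [278.3 162.7] scene R [322.8 208.9]
0.9 wrist L [320.6  91.9] top L [278.3 159.9] scene R [325.  206.2]
0.95 wrist L [331.3  91.2] top L [278.3 157.5] scene R [326.9 204. ]
1.0 wrist L [342.7  90.4] top L [278.3 155. ] scene R [328.8 201.9]
```

View pics/w22c.png

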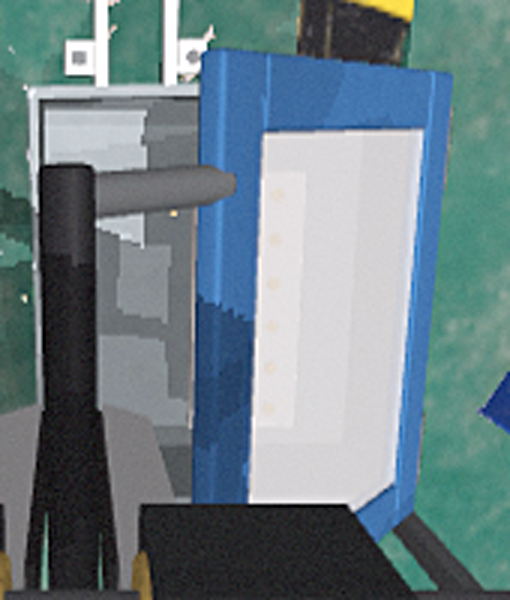

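```bash
python3 - <<'E'
from h import *
i=(290,170)
for y in (-.25,-.265):
  for r in (.095,.1):
    print(y,r,[(t,(7*(proj('scene',[.691-r*np.cos(t),y,.065+r*np.sin(t)])-i)).round(0).tolist()) for t in (.75,.79,.84,.93,1.5)])
E
```

```text
-0.25 0.095 [(0.75, [270.0, 326.0]), (0.79, [275.0, 318.0]), (0.84, [283.0, 309.0]), (0.93, [297.0, 291.0]), (1.5, [394.0, 198.0])]
-0.25 0.1 [(0.75, [264.0, 325.0]), (0.79, [270.0, 317.0]), (0.84, [278.0, 307.0]), (0.93, [293.0, 289.0]), (1.5, [396.0, 190.0])]
-0.265 0.095 [(0.75, [298.0, 350.0]), (0.79, [303.0, 342.0]), (0.84, [311.0, 333.0]), (0.93, [325.0, 315.0]), (1.5, [423.0, 221.0])]
-0.265 0.1 [(0.75, [292.0, 349.0]), (0.79, [298.0, 341.0]), (0.84, [306.0, 331.0]), (0.93, [321.0, 313.0]), (1.5, [425.0, 213.0])]
```

>>> {"fn": "drive_tool", "kwargs": {
  "steps": [
    [0.04,0,-0.04,0,0,0,255],
    [0.04,0,-0.04,0,0,0,255],
    [0,0,0,0,0,0,255],
    [0,0,0,0,0,0,255],
    [0,0,0,0,0,0,255],
    [0,0,0,0,0,0,255],
    [0,0,0,0,0,0,255],
    [0,0,0,0,0,0,255]
  ]
}}

```text
time: 30.8
position: [0.5603, -0.1621, 0.2044]
tcp_rot: [0.0, 1.0, 0.0, 0.0]
contact_force: [2.3, -0.3, -3.1]
opening: 0.119
```

```bash
python3 - <<'E'
from h import *
s=st();print(np.round(s['joint_velocities'],4));p=s['position'];b=np.array([p[0]-.4912,p[2]-.0515])
for c in (.004,-.0009):
  v=(.2-b[0],b[1]+c);print('theta',np.arctan2(v[1],v[0])-c/.2)
snap('wrist','w23');snap('scene','s23')
w=cv2.imread('pics/w23.png')[0:280,200:400];w=cv2.resize(w,None,fx=2,fy=2,interpolation=cv2.INTER_CUBIC)
a=cv2.imread('pics/s23.png')[170:250,320-50:370];a=cv2.resize(a,None,fx=3.9,fy=5,interpolation=cv2.INTER_CUBIC)
o=np.zeros((560,400+a.shape[1],3),np.uint8);o[:560,:400]=w;o[:400,400:]=a;cv2.imwrite('pics/f23.png',o)
E
```

```text
time 30.8
position [ 0.5603 -0.1621  0.2044]
tcp_rot [2.e-04 1.e+00 1.e-04 1.e-04]
contact_force [ 2.2669 -0.2655 -3.118 ]
opening 0.1193
joint_positions [-4.2970e-01  2.2460e-01  1.5219e+00 -3.0000e-04  1.3947e+00 -4.2980e-01]
[-0.0009  0.0003  0.0018 -0.0001 -0.001   0.0009]
theta 0.8555934988443862
theta 0.8644470755740287
```

View pics/f23.png

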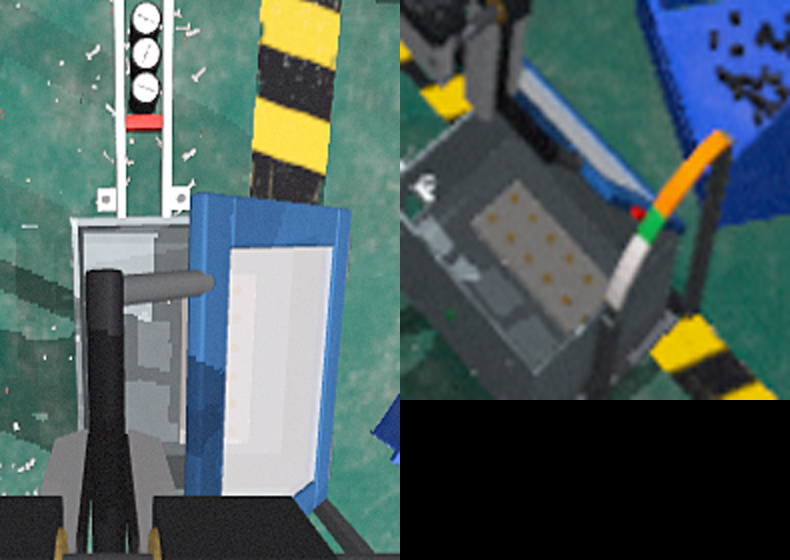

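The caps stand upright in file at the stop, the pointer is beside the green band, and the arm is still. I'm handing in.

```bash
python3 -c "
from h import *
print(env.hand_in()); st()"
```

```text
the job is handed in; nothing more can be done
None
the job is handed in; nothing more can be done
```

The job is handed in at 30.8 s of the 72 s allowed; no verdict was reported, so the result below rests on my own checks.

- **Capacitors:** I slid each one along the bench in the gripper, without lifting, into the lane. The last picture showed all three upright, in single file and closed up at the red stop. Measured spacing was 18 mm, with about 1 mm off the lane's middle line.
- **Hood:** I lifted it by its bar to about 1.15 to 1.18 rad. I then eased it back to about 0.86 rad by the arm's position, where the fingers still hold it and the arm is at rest. I did not touch the part box, spool or brick.

Some checks disagreed or were weak:
- **Stop contact:** No push-back was felt while pushing the row home, so contact with the stop rests on the pictures. By them the first capacitor was 6.3 mm from the stop, but a real centre cannot be nearer than 9 mm. I took that as a camera error of about 3 mm.
- **Hood angle:** The arm's position and the pictures disagreed by about 0.05 rad. Before a last lift of about 0.03 rad, the hood corner read about 0.78 in the wrist picture, against 0.836 by the arm. With that lift added, both lie inside the green band, and the pointer shows beside it.
- **Arc path:** The arc I commanded was 2 to 3 mm too tight on the way up, with up to about 10 N on the wrist. I corrected it as I went.

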